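# Slide the heavy fastener crate into its corner nest

### The job

Push the tall, heavy red fastener crate across the bench into its corner nest, until it sits flush against both low aluminium fences, over the yellow-taped corner. Push it low, near its black foot, so that it slides upright: do not tip, lift or carry it, leave its carrying handle alone, and leave the blue bin, the oil bottle and the jar where they are. Finish with the hand clear of everything.

Things in the scene. Friction and masses are not known exactly. Their poses are not given: they have to be found in the camera images.
- crate: Tall closed crate, 1.1 to 1.7 kg, 100 x 100 mm, 210 mm to its grey lid: black foot band 50 mm high, red above, flat flush faces. Origin at the centre of its underside; x, y square to its faces, z up. Loose; slides at 6 to 14 N if pushed below 45 mm, tends to tip if pushed at half height or above. Starts 25-50 mm on the -x and 130-200 mm on the +y side of point nest, turned up to 0.3 rad.
- handle: Black carrying handle fixed on the crate's lid, a bar 80 mm along the crate's y, 16 mm wide; origin at the centre of the lid's top (210 mm above the crate's underside); its top is 42 mm above the lid, 252 mm above the bench. Not to be touched.
- nest (a point): Where the centre of the crate's underside must end. x, y along the fences, z up. Fixed aluminium fences, 40 mm high, 14 thick, make a corner round it: the long fence's face is 50 mm off on the +x side (from y = -64 to +296 mm), the short end fence's face 50 mm off on the -y side (from x = -80 mm to the long fence). The -x and +y sides are open, with yellow tape.
- bin: Small open blue parts bin, 100 x 120 x 55 mm, loose, origin under its centre. It stands behind the long fence. Leave alone.
- oil: White oil bottle with yellow label and red cap, diameter 44 mm, 110 mm tall, loose, origin under its centre. Leave alone.
- jar: Amber jar with dark lid, diameter 54 mm, 70 mm tall, loose, origin under its centre. It and the oil bottle stand one behind the long fence and one beyond the end fence, either way round. Leave alone.
Things that resemble listed ones, but are neither listed nor needed, are in the scene too. There is more than one size of the crate; the job needs the smaller.

How it is judged:
At the end, for the whole second after the job is handed in: The crate stands upright (tilt under 0.03 rad) and at rest on the bench, its underside's centre within 5 mm of the nest point along both fence directions, its faces within 0.05 rad of square to the fences (x of crate in the frame of nest between -0.005 and 0.005 m and y of crate in the frame of nest between -0.005 and 0.005 m and (angle between the x axis of crate and the x axis of nest, either way round below 0.05 rad or angle between the x axis of crate and the y axis of nest, either way round below 0.05 rad) and angle between crate's own z axis and vertical below 0.03 rad and height (world z) of crate below 0.004 m and linear speed of crate below 0.01 m/s and angular speed of crate below 0.05 rad/s); the robot touches nothing.
It fails at once if the crate tips (leans more than 0.15 rad) (angle between crate's own z axis and vertical above 0.15 rad).
It fails at once if the crate is lifted more than 15 mm off the bench (height (world z) of crate above 0.015 m).
It fails at once if the robot touches the crate's carrying handle (more than 1 N) (contact force between any of the arm, the fingers and handle above 1 N).
It fails at once if the blue bin, the oil bottle or the jar is moved more than 20 mm or tipped over (distance of any of bin, oil, jar from where it was at the start of the episode above 0.02 m or angle between any of bin, oil, jar's own z axis and vertical above 0.4 rad).
It also fails if it takes over 72 s, if anything falls off the work surface, if the arm or the gripper's body presses on something with over 40 N, if the wrist force passes 120 N, or if a joint passes its speed limit or range.

### The arm

A 6-joint arm with a two-finger parallel gripper is mounted at the origin on the work surface. World frame = base frame: x ahead of the robot, y to its left, z up, the work surface at z = 0. Lengths are in m, angles in rad, forces in N, time in s.
With the tool pointing down it reaches from about 0.225 to 0.875 m from the base axis. Payload 3.4 kg.
Tool frame: the origin (TCP) lies at the very end of the fingers, on their centre line; the grasp point (between the pads) lies 19 mm behind it; z points along the fingers, y is the line along which they close (so a half turn about z gives the same grasp; the last joint's range is limited). The gripper opens to 85 mm and grips with 20 to 120 N. Pads are 22 mm wide; open, the fingers measure 114 mm over their backs; the gripper's body (76 mm by 85 mm) begins 54 mm behind the grasp point. The pads swing forward as they close: fully open they stand 13 mm farther back than shut.
Start: joints at [0.982, 0.276, 1.505, -0, 1.361, -0.121], TCP at [0.259, 0.513, 0.231] pointing down, gripper open.
Joint ranges: [-2.89, 2.89], [-0.75, 2.08], [0.22, 2.7], [-1.18, 4.32], [0.11, 2.71], [-2.7, 2.7]. Speed limits (rad/s): [2.57, 2.57, 3.14, 3.14, 3.14, 3.14].

### API

Orientations are given as a unit quaternion [w, x, y, z].
In Python, from rig import get_state, optics, sign_off gives the robot as it stands.
- The arm moves only by the tool send_rows, never from a script. Its argument "increments" is a list of rows, each an object with "gripper": the gripper's target within -1 to 1 (shut at 1, half-way at 0, fully open at -1); "linear": the shift along the world's x, y, z in m, a list of three; "delta_rot": the turn, a rotation vector about the world's x, y, z in rad, a list of three. In form: [{"gripper": gripper, "linear": [dx, dy, dz], "delta_rot": [rx, ry, rz]}, ...]. A call has 1 to 8 rows; each row is the pose to reach, as a shift and turn from the pose commanded when the call began; what a row does not reach only later rows make up. A row lasts 1/10 s, in which the tool goes at most 50 mm and 8.59 degrees, less where a joint would pass 70% of its speed; a pose out of reach is approached as far as the arm can. A call with a gripper value outside its range is refused whole. The fingers move at their own pace and stop on an object; "newtons" is the grip in N (left out, the last holds). Time passes only in rows, so rows that repeat a pose let the fingers close. It gives the time, the measured TCP pose, the force, the opening and the grip force at its end, in the units of the state.
- get_state(): the state, without advancing time (a new reading comes with each control period).
- optics.get_image(name): name is "scene" or "top" or "wrist"; returns a dict with "pixels" (420x560x3 uint8, blue, green, red), "K" (3x3 intrinsics, pixels), "rvec" (rotation vector, rad) and "tvec" (3), from world to camera coordinates, as OpenCV has them; the wrist camera has in their place "T_tool_cam" (4x4, takes a point from camera to tool coordinates, whose origin is the TCP and whose axes are the flange's). Camera axes: x right, y down, z forward; pixel columns grow to the right and rows downward; lengths in m; the calibration is good to about 2 mm. The wrist camera is an equidistant fisheye: a pixel r from the principal point sees the ray r / f radians off the axis. A picture is of the moment at which its call begins: read the wrist's pose just before it. There is no depth.
- sign_off(): hands the job in; it is judged then, once.
The state is a dict: "clock": time; "qpos": joint angles; "qd": joint speeds; "effort": joint torques, N m; "position": TCP position; "ee_rot": TCP orientation; "contact_force": force on the tool from outside, world axes, zero at the start; "moment": the same for the moment, N m; "width": finger opening in m; "gripper_force": force on a finger pad.
Only numpy, scipy, OpenCV 4.12 (cv2) and the standard library are available. Lean on these libraries where they do the work, as an engineer would, in place of code of your own. Each camera call takes 0.05 s, during which the arm holds its last target. There are 200 camera calls.

## Working session

There is one attempt and no reset: what is moved stays moved. The work goes in short steps, Python scripts to look and compute and a tool call to move; the robot and the scene stay as the last step left them, time stands still between calls to the robot, and variables do not carry over. Pictures are saved under pics/ and viewed, at most 10 in all, crops included, and the job is handed in when it is done.

Besides the shell and the picture viewer there is one more tool, called after "Call:" by a JSON object that holds its "fn" and its "kwargs". send_rows: Moves the arm, as the interface text tells. Its arguments: {"type":"object","properties":{"increments":{"type":"array"},"newtons":{"type":"number"}},"required":["increments"]}

```bash
mkdir -p pics
cat > h.py <<'E'
import numpy as np, cv2
from rig import get_state, optics, sign_off
def snap(name,fn):
    im=optics.get_image(name); cv2.imwrite('pics/'+fn,im['pixels'])
    np.savez('pics/'+fn+'.npz',**{k:np.array(v) for k,v in im.items()}); return im
def px2w(fn,uv,z):
    d=np.load('pics/'+fn+'.npz'); R=cv2.Rodrigues(d['rvec'])[0]; C=-R.T@d['tvec'].ravel()
    out=[]
    for (u,v),h in zip(uv,np.broadcast_to(z,len(uv))):
        r=R.T@np.linalg.inv(d['K'])@[u,v,1]; out.append(C+r*(h-C[2])/r[2])
    return np.array(out)
E
python3 - <<'E'
from h import *
for n in('scene','top'):
    im=snap(n,n+'1.png'); R=cv2.Rodrigues(np.array(im['rvec']))[0]; print(n,im['K'],-R.T@np.array(im['tvec']).ravel())
print(get_state())
E
```

```text
scene [[440.92174227   0.         280.69685207]
 [  0.         440.92174227 207.85174583]
 [  0.           0.           1.        ]] [ 1.16590318 -0.10381966  0.88254855]
top [[454.40928331   0.         276.7209465 ]
 [  0.         454.40928331 207.6776531 ]
 [  0.           0.           1.        ]] [ 0.52184732 -0.09456987  1.00357295]
{'clock': 0.1, 'qpos': array([ 9.81985937e-01,  2.76528624e-01,  1.50600947e+00, -4.05887754e-05,
        1.36070112e+00, -1.21040669e-01]), 'qd': array([ 0.00164151, -0.0002878 , -0.00178354, -0.00122596, -0.00115836,
        0.00183648]), 'effort': array([ 1.21928872e-03, -4.17701054e+01, -2.46404707e+01,  1.05625356e-04,
        5.74580685e-03, -2.47879541e-05]), 'position': array([0.25903902, 0.5128145 , 0.23052683]), 'ee_rot': array([-2.67498490e-04,  2.31754140e-01,  9.72774044e-01, -7.78862136e-04]), 'contact_force': array([ 0.25509537,  0.08823075, -0.38187413]), 'moment': array([-0.03394797, -0.00054898, -0.0108677 ]), 'gripper_force': 0.0, 'width': 0.08573023755990948}
```

View pics/top1.png

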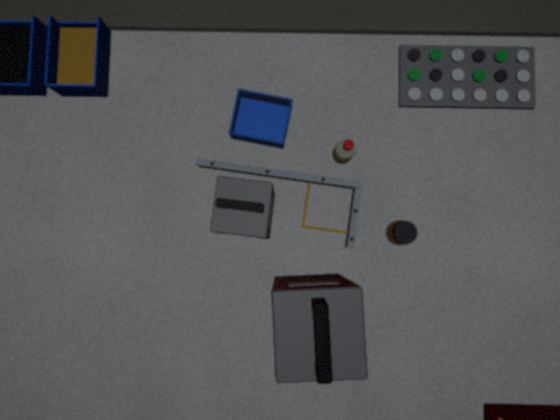

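View pics/scene1.png

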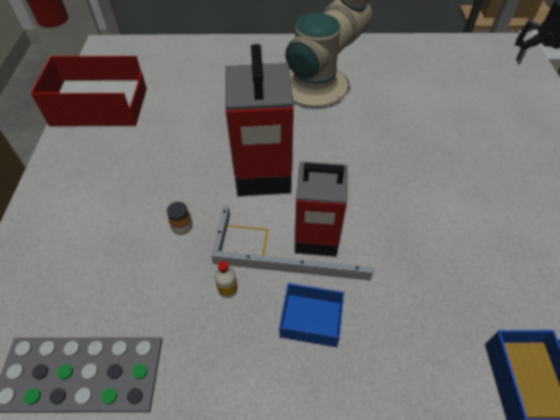

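The top view (image up is +x, left is +y) shows the small crate's lid at about (243,207) and the fence corner at about (355,187). The big crate is at about (320,330), the oil bottle at (345,150) and the jar at (402,232). I'll enlarge the crate area.

Run:
```python
from h import *
i=cv2.imread('pics/top1.png')[145:255,190:370]
cv2.imwrite('pics/c1.png',cv2.convertScaleAbs(cv2.resize(i,None,fx=4.4,fy=4.4,interpolation=cv2.INTER_CUBIC),alpha=1.5))
```

```text
(no output)
```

View pics/c1.png

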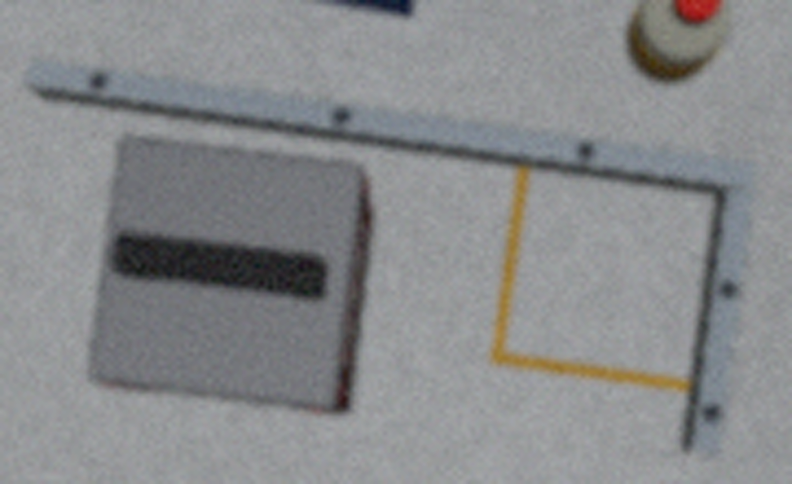

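The crop shows the lid corners at (122,136), (362,163), (341,410) and (92,380). The inner top edge of the long fence runs from (40,88) to (722,184), and the short fence's from (723,190) to (694,450). The outer tape corner is at (496,360).

Run:
```python
from h import *
f=lambda l:[(190+(u+.5)/4.4-.5,145+(v+.5)/4.4-.5) for u,v in l]
L=px2w('top1.png',f([(122,136),(362,163),(341,410),(92,380)]),.21)[:,:2]
F=px2w('top1.png',f([(40,88),(722,184),(723,190),(694,450)]),.04)[:,:2]
T=px2w('top1.png',f([(525,167),(496,360),(690,385)]),0.)[:,:2]
print(L,F,T,sep='\n')
print('sides',[np.linalg.norm(L[i]-L[i-1]) for i in range(4)])
yd=F[0]-F[1]; yd/=np.linalg.norm(yd); sd=F[2]-F[3]; sd/=np.linalg.norm(sd)
ang1=np.arctan2(-yd[0],yd[1]); ang2=np.arctan2(sd[1],sd[0]); print('yaw',ang1,ang2)
a=ang1; X=np.array([np.cos(a),np.sin(a)]);Y=np.array([-np.sin(a),np.cos(a)])
px=(F[:2]@X).mean(); py=(F[2:]@Y).mean(); nest=X*(px-.05)+Y*(py+.05)
print('nest',nest,'tape in nest',[( (t-nest)@X,(t-nest)@Y) for t in T])
c=L.mean(0); print('crate',c,'in nest',(c-nest)@X,(c-nest)@Y)
for i,j,o in((1,0,'y'),(2,3,'y'),(3,0,'x'),(2,1,'x')):
    d=L[j]-L[i]; print('crate yaw',np.arctan2(-d[0],d[1]) if o=='y' else np.arctan2(d[1],d[0]))
for n,uv,z in(('oil',(345,155),0.05),('jar',(402,232),.07)): print(n,px2w('top1.png',[uv],z))
p=px2w('top1.png',[(273,289),(363,286),(367,379),(276,382)],.3); print('big',p)
```

```text
[[ 0.63561269  0.02004391]
 [ 0.62663424 -0.07634387]
 [ 0.52795049 -0.07018678]
 [ 0.53775034  0.02895242]]
[[ 0.68277425  0.08534702]
 [ 0.64231171 -0.24696942]
 [ 0.63939844 -0.24747766]
 [ 0.51369055 -0.23466489]]
[[ 0.65396727 -0.15389261]
 [ 0.55622018 -0.14090677]
 [ 0.54573206 -0.23817036]]
sides [np.float64(0.09826698169405573), np.float64(0.09680504858796532), np.float64(0.09887564531291307), np.float64(0.09962237332172992)]
yaw -0.12116266335605441 -0.10157417490726481
nest [ 0.59846848 -0.19337145] tape in nest [(np.float64(0.05032024689854332), np.float64(0.04589735611838508)), (np.float64(-0.048279793001422044), np.float64(0.046973643272450114)), (np.float64(-0.04693511716708581), np.float64(-0.05084453740733105))]
crate [ 0.58198694 -0.02438358] in nest -0.036785676021714106 0.1657569171782484
crate yaw -0.09288119913421038
crate yaw -0.09852939525868769
crate yaw -0.09078077389879169
crate yaw -0.06231139907796405
oil [[ 0.70774215 -0.22639545  0.05      ]]
jar [[ 0.54667743 -0.34170209  0.07      ]]
big [[ 0.44917433 -0.0837509   0.3       ]
 [ 0.45676239 -0.2213583   0.3       ]
 [ 0.31808753 -0.22835264  0.3       ]
 [ 0.31038993 -0.0913007   0.3       ]]
```

```bash
cat >> h.py <<'E'
from scipy.spatial.transform import Rotation as Ro
def go(p,az,t=.6):
    "shift and rotvec from the present pose to TCP p, tool y heading az, tip leading by tilt t"
    s=get_state(); H=np.array([np.cos(az),np.sin(az),0]); Z=np.array([0,0,1.])
    z=np.sin(t)*H-np.cos(t)*Z; y=np.cos(t)*H+np.sin(t)*Z
    R=Ro.from_matrix(np.c_[np.cross(y,z),y,z]); q=s['ee_rot']; R0=Ro.from_quat(np.r_[q[1:],q[0]])
    print('lin',np.round(np.array(p)-s['position'],3),'rot',np.round((R*R0.inv()).as_rotvec(),3))
NEST=np.array([.598,-.193]); A=-.115
NX=np.array([np.cos(A),np.sin(A)]); NY=np.array([-np.sin(A),np.cos(A)])
def rep():
    s=get_state(); d=s['position'][:2]-NEST
    print(s['clock'],s['position'].round(4),'nest',(d@NX).round(4),(d@NY).round(4),'F',s['contact_force'].round(1),s['qpos'].round(2),s['ee_rot'].round(3))
E
python3 -c "
from h import *
go((.46,.02,.23),A)"
```

```text
lin [ 0.201 -0.493 -0.001] rot [ 0.303 -0.563 -1.179]
```

Call:
{"fn": "send_rows", "kwargs": {"increments": [{"gripper": 1, "linear": [0.03, -0.06, 0], "delta_rot": [0.034, -0.062, -0.13]}, {"gripper": 1, "linear": [0.05, -0.12, 0], "delta_rot": [0.067, -0.125, -0.262]}, {"gripper": 1, "linear": [0.075, -0.185, 0], "delta_rot": [0.1, -0.188, -0.393]}, {"gripper": 1, "linear": [0.1, -0.25, 0], "delta_rot": [0.135, -0.25, -0.524]}, {"gripper": 1, "linear": [0.125, -0.31, 0], "delta_rot": [0.168, -0.313, -0.655]}, {"gripper": 1, "linear": [0.15, -0.37, 0], "delta_rot": [0.2, -0.375, -0.786]}, {"gripper": 1, "linear": [0.175, -0.43, 0], "delta_rot": [0.236, -0.438, -0.917]}, {"gripper": 1, "linear": [0.2, -0.493, 0], "delta_rot": [0.27, -0.5, -1.048]}]}}

```text
clock: 0.9
position: [0.4092, 0.1409, 0.2313]
ee_rot: [0.201, 0.673, 0.689, 0.179]
contact_force: [1.0, -0.1, -1.0]
width: 0.0001
gripper_force: 0.0
```

```bash
python3 -c "
from h import *
rep();go((.46,.00,.10),A)"
```

```text
0.9 [0.4092 0.1409 0.2313] nest -0.2259 0.31 F [ 1.  -0.1 -1. ] [ 0.33 -0.18  2.13 -0.3   0.7   0.49] [0.201 0.673 0.689 0.179]
lin [ 0.051 -0.141 -0.131] rot [ 0.032 -0.058 -0.127]
```

Call:
{"fn": "send_rows", "kwargs": {"increments": [{"gripper": 1, "linear": [0, -0.01, 0], "delta_rot": [0.032, -0.06, -0.129]}, {"gripper": 1, "linear": [0, -0.02, -0.04], "delta_rot": [0.032, -0.06, -0.129]}, {"gripper": 1, "linear": [0, -0.02, -0.08], "delta_rot": [0.032, -0.06, -0.129]}, {"gripper": 1, "linear": [0, -0.02, -0.12], "delta_rot": [0.032, -0.06, -0.129]}, {"gripper": 1, "linear": [0, -0.02, -0.13], "delta_rot": [0.032, -0.06, -0.129]}, {"gripper": 1, "linear": [0, -0.02, -0.13], "delta_rot": [0.032, -0.06, -0.129]}]}}

```text
clock: 1.5
position: [0.4072, 0.1217, 0.0981]
ee_rot: [0.219, 0.712, 0.638, 0.193]
contact_force: [0.1, 0.2, 0.0]
width: 0.0001
gripper_force: 0.0
```

```bash
python3 -c "
from h import *
rep();go((.46,.00,.10),A);snap('scene','s2.png')
i=cv2.imread('pics/s2.png')[60:340,180:400];cv2.imwrite('pics/s2c.png',cv2.convertScaleAbs(cv2.resize(i,None,fx=2.1,fy=2.1),alpha=1.5))"
```

```text
1.5 [0.4072 0.1217 0.0981] nest -0.2257 0.2908 F [0.1 0.2 0. ] [ 0.34  0.04  2.42 -1.08  0.28  1.44] [0.219 0.712 0.638 0.193]
lin [ 0.053 -0.122  0.002] rot [ 0.005 -0.008 -0.004]
```

View pics/s2c.png

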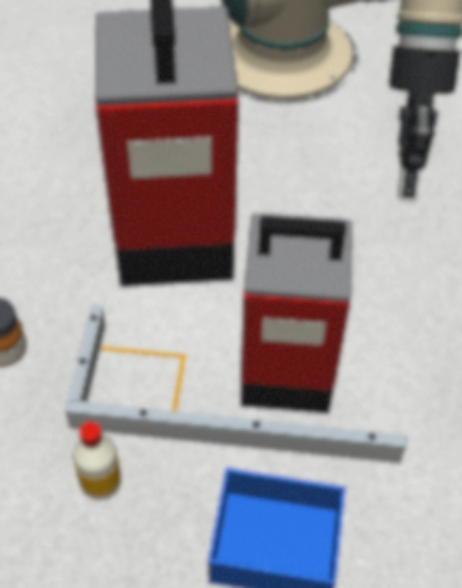

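The hand is on the +y side of the crate, clear of both crates. I'll bring it behind the crate's -x face.

Call:
{"fn": "send_rows", "kwargs": {"increments": [{"gripper": 1, "linear": [0.02, -0.04, 0], "delta_rot": [0.01, -0.01, 0]}, {"gripper": 1, "linear": [0.04, -0.08, 0], "delta_rot": [0.02, 0, 0]}, {"gripper": 1, "linear": [0.06, -0.13, 0], "delta_rot": [0.005, -0.008, -0.004]}, {"gripper": 1, "linear": [0.07, -0.13, 0], "delta_rot": [0.005, -0.008, -0.004]}, {"gripper": 1, "linear": [0.07, -0.13, 0], "delta_rot": [0.005, -0.008, -0.004]}, {"gripper": 1, "linear": [0.07, -0.13, 0], "delta_rot": [0.005, -0.008, -0.004]}]}}

```text
clock: 2.15
position: [0.4555, 0.0318, 0.1019]
ee_rot: [0.211, 0.715, 0.637, 0.196]
contact_force: [0.2, -0.5, -0.5]
width: -0.0002
gripper_force: 0.0
```

```bash
python3 -c "
from h import *
rep();go((.49,.00,.018),A,.57)"
```

```text
2.15 [0.4555 0.0318 0.1019] nest -0.1674 0.2069 F [ 0.2 -0.5 -0.5] [-0.07  0.04  2.4  -0.1   0.12  0.14] [0.211 0.715 0.637 0.196]
lin [ 0.035 -0.032 -0.084] rot [-0.009  0.015 -0.003]
```

```bash
python3 -c "
from h import *
go((.48,-.005,.06),A,.45)"
```

```text
lin [ 0.025 -0.037 -0.042] rot [ 0.004  0.134 -0.002]
```

Call:
{"fn": "send_rows", "kwargs": {"increments": [{"gripper": 1, "linear": [0, 0, 0], "delta_rot": [0.004, 0.134, -0.002]}, {"gripper": 1, "linear": [0.025, -0.037, 0], "delta_rot": [0.004, 0.134, -0.002]}, {"gripper": 1, "linear": [0.025, -0.037, -0.02], "delta_rot": [0.004, 0.134, -0.002]}, {"gripper": 1, "linear": [0.025, -0.037, -0.042], "delta_rot": [0.004, 0.134, -0.002]}, {"gripper": 1, "linear": [0.025, -0.037, -0.042], "delta_rot": [0.004, 0.134, -0.002]}, {"gripper": 1, "linear": [0.025, -0.037, -0.042], "delta_rot": [0.004, 0.134, -0.002]}]}}

```text
clock: 2.75
position: [0.4795, -0.0046, 0.0588]
ee_rot: [0.166, 0.728, 0.649, 0.148]
contact_force: [0.5, 0.0, 0.9]
width: -0.0003
gripper_force: 0.0
```

```bash
python3 -c "
from h import *
rep();go((.49,-.005,.018),A,.45)"
```

```text
2.75 [ 0.4795 -0.0046  0.0588] nest -0.1393 0.1736 F [0.5 0.  0.9] [-0.17  0.17  2.31  0.12  0.21 -0.17] [0.166 0.728 0.649 0.148]
lin [ 0.01  -0.    -0.041] rot [-0.    -0.002 -0.   ]
```

Call:
{"fn": "send_rows", "kwargs": {"increments": [{"gripper": 1, "linear": [0, 0, -0.02], "delta_rot": [0, 0, 0]}, {"gripper": 1, "linear": [0, 0, -0.041], "delta_rot": [0, 0, 0]}, {"gripper": 1, "linear": [0.01, -0.001, -0.041], "delta_rot": [0, 0, 0]}, {"gripper": 1, "linear": [0.02, -0.002, -0.041], "delta_rot": [0, 0, 0]}, {"gripper": 1, "linear": [0.03, -0.003, -0.041], "delta_rot": [0, 0, 0]}, {"gripper": 1, "linear": [0.035, -0.004, -0.041], "delta_rot": [0, 0, 0]}, {"gripper": 1, "linear": [0.04, -0.005, -0.041], "delta_rot": [0, 0, 0]}, {"gripper": 1, "linear": [0.04, -0.005, -0.041], "delta_rot": [0, 0, 0]}]}}

```text
clock: 3.55
position: [0.518, -0.0094, 0.0172]
ee_rot: [0.164, 0.728, 0.649, 0.146]
contact_force: [-2.8, 0.3, -0.2]
width: -0.0001
gripper_force: 0.0
```

```bash
python3 -c "
from h import *
rep()"
```

```text
3.55 [ 0.518  -0.0094  0.0172] nest -0.1005 0.1732 F [-2.8  0.3 -0.2] [-0.17  0.3   2.29  0.21  0.11 -0.26] [0.164 0.728 0.649 0.146]
```

Call:
{"fn": "send_rows", "kwargs": {"increments": [{"gripper": 1, "linear": [0.004, -0.0005, 0], "delta_rot": [0, 0, 0]}, {"gripper": 1, "linear": [0.008, -0.001, 0], "delta_rot": [0, 0, 0]}, {"gripper": 1, "linear": [0.012, -0.0015, 0], "delta_rot": [0, 0, 0]}, {"gripper": 1, "linear": [0.016, -0.002, 0], "delta_rot": [0, 0, 0]}, {"gripper": 1, "linear": [0.02, -0.0025, 0], "delta_rot": [0, 0, 0]}, {"gripper": 1, "linear": [0.024, -0.003, 0], "delta_rot": [0, 0, 0]}, {"gripper": 1, "linear": [0.026, -0.003, 0], "delta_rot": [0, 0, 0]}, {"gripper": 1, "linear": [0.026, -0.003, 0], "delta_rot": [0, 0, 0]}]}}

```text
clock: 4.35
position: [0.5424, -0.0122, 0.017]
ee_rot: [0.163, 0.728, 0.649, 0.145]
contact_force: [-7.7, 1.0, 3.6]
width: -0.0
gripper_force: 0.9
```

```bash
python3 -c "
from h import *
rep();snap('scene','s3.png')
i=cv2.imread('pics/s3.png')[60:340,180:400];cv2.imwrite('pics/s3c.png',cv2.convertScaleAbs(cv2.resize(i,None,fx=2.1,fy=2.1),alpha=1.5))"
```

```text
4.35 [ 0.5424 -0.0122  0.017 ] nest -0.076 0.1733 F [-7.7  1.   3.6] [-0.17  0.33  2.24  0.16  0.14 -0.2 ] [0.163 0.728 0.649 0.145]
```

View pics/s3c.png

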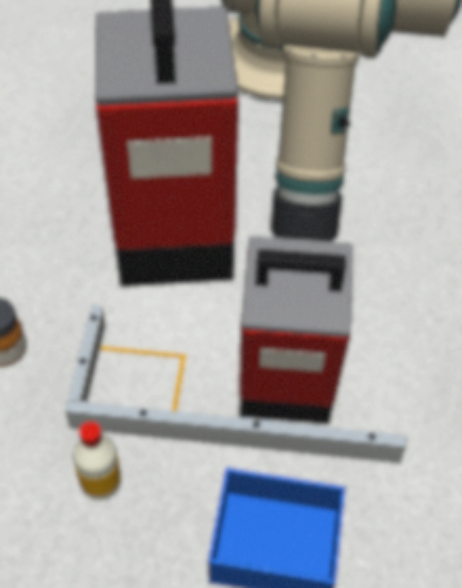

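The crate (now at about (295,330) in the crop) has slid upright towards the fence, with a push force of about 8 N. The arm is clear of the big crate. I'll continue to fence contact.

Call:
{"fn": "send_rows", "kwargs": {"increments": [{"gripper": 1, "linear": [0.003, -0.0003, 0], "delta_rot": [0, 0, 0]}, {"gripper": 1, "linear": [0.006, -0.0007, 0], "delta_rot": [0, 0, 0]}, {"gripper": 1, "linear": [0.009, -0.001, 0], "delta_rot": [0, 0, 0]}, {"gripper": 1, "linear": [0.01, -0.001, 0], "delta_rot": [0, 0, 0]}, {"gripper": 1, "linear": [0.01, -0.001, 0], "delta_rot": [0, 0, 0]}]}}

```text
clock: 4.9
position: [0.552, -0.0131, 0.0166]
ee_rot: [0.162, 0.729, 0.649, 0.145]
contact_force: [-7.4, 0.7, 2.9]
width: 0.0001
gripper_force: 1.4
```

Call:
{"fn": "send_rows", "kwargs": {"increments": [{"gripper": 1, "linear": [0.002, -0.0002, 0], "delta_rot": [0, 0, 0]}, {"gripper": 1, "linear": [0.004, -0.0005, 0], "delta_rot": [0, 0, 0]}, {"gripper": 1, "linear": [0.005, -0.0005, 0], "delta_rot": [0, 0, 0]}, {"gripper": 1, "linear": [0.005, -0.0005, 0], "delta_rot": [0, 0, 0]}]}}

```text
clock: 5.3
position: [0.5568, -0.0136, 0.0166]
ee_rot: [0.162, 0.729, 0.649, 0.145]
contact_force: [-8.0, 0.2, 1.9]
width: -0.0003
gripper_force: 1.5
```

Call:
{"fn": "send_rows", "kwargs": {"increments": [{"gripper": 1, "linear": [0.002, -0.0002, 0], "delta_rot": [0, 0, 0]}, {"gripper": 1, "linear": [0.003, -0.0003, 0], "delta_rot": [0, 0, 0]}, {"gripper": 1, "linear": [0.003, -0.0003, 0], "delta_rot": [0, 0, 0]}]}}

```text
clock: 5.6
position: [0.5596, -0.0138, 0.0166]
ee_rot: [0.162, 0.729, 0.649, 0.145]
contact_force: [-8.9, 1.1, 3.6]
width: 0.0005
gripper_force: 1.5
```

Call:
{"fn": "send_rows", "kwargs": {"increments": [{"gripper": 1, "linear": [0.002, -0.0002, 0], "delta_rot": [0, 0, 0]}, {"gripper": 1, "linear": [0.003, -0.0003, 0], "delta_rot": [0, 0, 0]}, {"gripper": 1, "linear": [0.003, -0.0003, 0], "delta_rot": [0, 0, 0]}]}}

```text
clock: 5.9
position: [0.5601, -0.0134, 0.016]
ee_rot: [0.161, 0.729, 0.65, 0.144]
contact_force: [-16.6, 3.2, 9.8]
width: 0.0001
gripper_force: 2.0
```

```bash
python3 -c "
from h import *
rep();im=snap('top','t4.png')
i=cv2.imread('pics/t4.png')[145:255,190:370];cv2.imwrite('pics/t4c.png',cv2.convertScaleAbs(cv2.resize(i,None,fx=4.4,fy=4.4,interpolation=cv2.INTER_CUBIC),alpha=1.5))"
```

```text
5.9 [ 0.5601 -0.0134  0.016 ] nest -0.0583 0.1741 F [-16.6   3.2   9.8] [-0.16  0.35  2.2   0.13  0.16 -0.17] [0.161 0.729 0.65  0.144]
```

View pics/t4c.png

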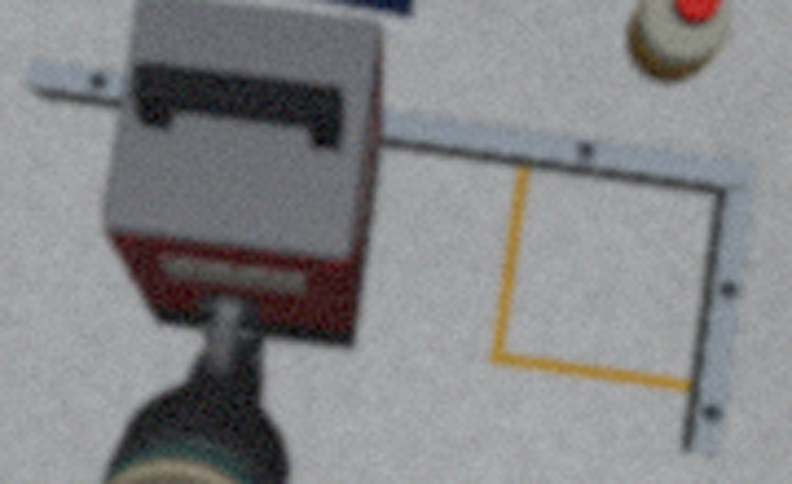

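Run:
```python
from h import *
f=lambda l:[(190+(u+.5)/4.4-.5,145+(v+.5)/4.4-.5) for u,v in l]
def nf(p): return np.c_[(p[:,:2]-NEST)@NX,(p[:,:2]-NEST)@NY].round(4)
print('lid',nf(px2w('t4.png',f([(382,18),(352,262),(107,232)]),.21)))
print('foot',nf(px2w('t4.png',f([(160,320),(352,345)]),0)))
print('lid0',nf(px2w('top1.png',f([(122,136),(362,163),(341,410),(92,380)]),.21)))
d=np.load('pics/t4.png.npz');a=np.load('pics/top1.png.npz');print(d['rvec']-a['rvec'],d['tvec']-a['tvec'])
```

```text
lid [[ 0.0743  0.1192]
 [-0.0248  0.1177]
 [-0.0261  0.2163]]
foot [[-0.0504  0.217 ]
 [-0.0498  0.1196]]
lid0 [[ 0.0129  0.216 ]
 [ 0.0151  0.1192]
 [-0.0837  0.114 ]
 [-0.0853  0.2136]]
[0. 0. 0.] [0. 0. 0.]
```

The foot is flush with the fence, but the lid leans about 25 mm too far, a tilt of roughly 0.12 rad. I'll back off gently so the crate settles.

Call:
{"fn": "send_rows", "kwargs": {"increments": [{"gripper": 1, "linear": [-0.002, 0.0002, 0], "delta_rot": [0, 0, 0]}, {"gripper": 1, "linear": [-0.004, 0.0005, 0], "delta_rot": [0, 0, 0]}, {"gripper": 1, "linear": [-0.006, 0.0007, 0], "delta_rot": [0, 0, 0]}, {"gripper": 1, "linear": [-0.008, 0.001, 0], "delta_rot": [0, 0, 0]}, {"gripper": 1, "linear": [-0.01, 0.001, 0], "delta_rot": [0, 0, 0]}, {"gripper": 1, "linear": [-0.014, 0.0015, 0], "delta_rot": [0, 0, 0]}, {"gripper": 1, "linear": [-0.018, 0.002, 0], "delta_rot": [0, 0, 0]}, {"gripper": 1, "linear": [-0.018, 0.002, 0], "delta_rot": [0, 0, 0]}]}}

```text
clock: 6.75
position: [0.5459, -0.0126, 0.0171]
ee_rot: [0.164, 0.729, 0.649, 0.146]
contact_force: [-7.1, 1.1, 2.8]
width: -0.0002
gripper_force: 0.0
```

```bash
python3 -c "
from h import *
rep();im=snap('top','t5.png')
i=cv2.imread('pics/t5.png')[145:255,190:370];cv2.imwrite('pics/t5c.png',cv2.convertScaleAbs(cv2.resize(i,None,fx=4.4,fy=4.4,interpolation=cv2.INTER_CUBIC),alpha=1.5))"
```

```text
6.75 [ 0.5459 -0.0126  0.0171] nest -0.0724 0.1732 F [-7.1  1.1  2.8] [-0.16  0.33  2.23  0.15  0.14 -0.19] [0.164 0.729 0.649 0.146]
```

View pics/t5c.png

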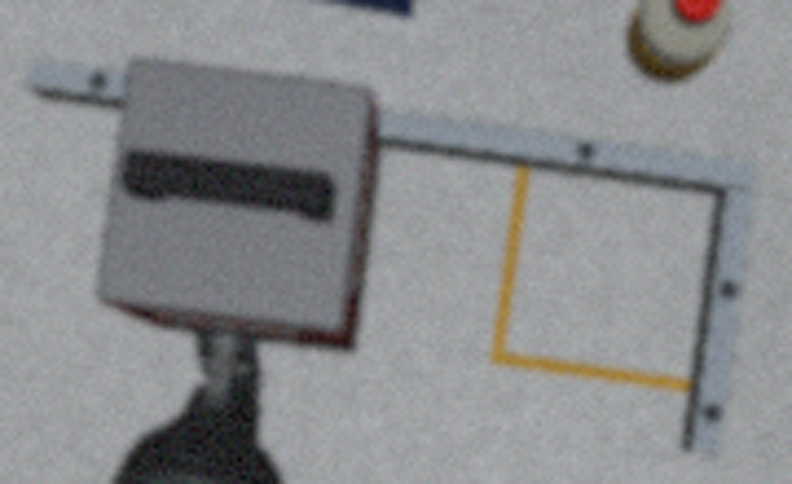

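Call:
{"fn": "send_rows", "kwargs": {"increments": [{"gripper": 1, "linear": [-0.002, 0.0002, 0], "delta_rot": [0, 0, 0]}, {"gripper": 1, "linear": [-0.004, 0.0005, 0], "delta_rot": [0, 0, 0]}, {"gripper": 1, "linear": [-0.006, 0.0007, 0], "delta_rot": [0, 0, 0]}, {"gripper": 1, "linear": [-0.008, 0.001, 0], "delta_rot": [0, 0, 0]}, {"gripper": 1, "linear": [-0.012, 0.001, 0], "delta_rot": [0, 0, 0]}, {"gripper": 1, "linear": [-0.02, 0.002, 0], "delta_rot": [0, 0, 0]}, {"gripper": 1, "linear": [-0.03, 0.003, 0], "delta_rot": [0, 0, 0]}, {"gripper": 1, "linear": [-0.03, 0.003, 0], "delta_rot": [0, 0, 0]}]}}

```text
clock: 7.6
position: [0.5151, -0.0093, 0.0169]
ee_rot: [0.163, 0.729, 0.649, 0.145]
contact_force: [0.0, 0.6, 1.0]
width: -0.0001
gripper_force: 0.0
```

```bash
python3 -c "
from h import *
rep();im=snap('top','t6.png')
i=cv2.imread('pics/t6.png')[145:255,190:370];cv2.imwrite('pics/t6c.png',cv2.convertScaleAbs(cv2.resize(i,None,fx=4.4,fy=4.4,interpolation=cv2.INTER_CUBIC),alpha=1.5))"
```

```text
7.6 [ 0.5151 -0.0093  0.0169] nest -0.1034 0.1729 F [0.  0.6 1. ] [-0.17  0.3   2.29  0.22  0.11 -0.27] [0.163 0.729 0.649 0.145]
```

View pics/t6c.png

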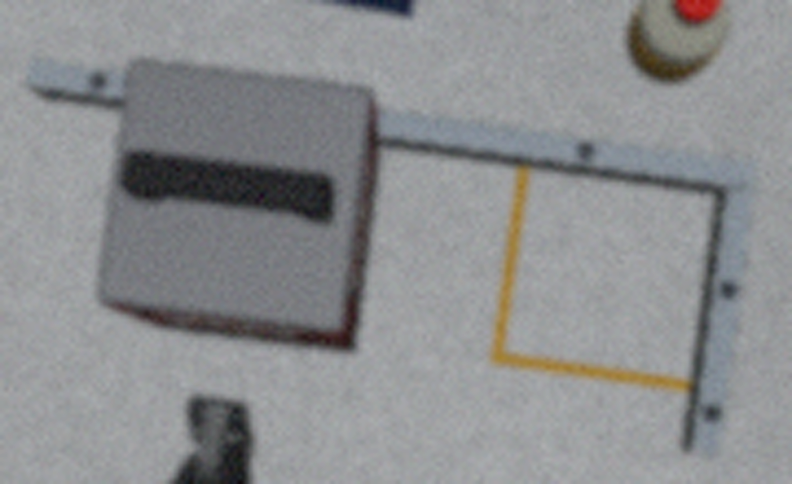

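The crate is upright again: its lid edge runs (100,300)–(345,335), and it is against the long fence. The gripper body was touching it high up. For the -y push I'll use more tilt (0.8) from the +y side.

Call:
{"fn": "send_rows", "kwargs": {"increments": [{"gripper": 1, "linear": [-0.03, 0.02, 0.03], "delta_rot": [0, 0, 0]}, {"gripper": 1, "linear": [-0.03, 0.05, 0.06], "delta_rot": [0, 0, 0]}, {"gripper": 1, "linear": [-0.03, 0.09, 0.1], "delta_rot": [0, 0, 0]}, {"gripper": 1, "linear": [-0.02, 0.13, 0.12], "delta_rot": [0, 0, 0]}, {"gripper": 1, "linear": [0, 0.16, 0.13], "delta_rot": [0, 0, 0]}, {"gripper": 1, "linear": [0, 0.17, 0.13], "delta_rot": [0, 0, 0]}, {"gripper": 1, "linear": [0, 0.17, 0.13], "delta_rot": [0, 0, 0]}]}}

```text
clock: 8.35
position: [0.5191, 0.1622, 0.1487]
ee_rot: [0.165, 0.727, 0.65, 0.148]
contact_force: [-0.4, -0.3, -0.9]
width: -0.0001
gripper_force: 0.0
```

```bash
python3 -c "
from h import *
rep()
p=NEST+.29*NY
go((*p,.12),A-np.pi/2,.8)"
```

```text
8.35 [0.5191 0.1622 0.1487] nest -0.1192 0.3438 F [-0.4 -0.3 -0.9] [ 0.29  0.13  2.03 -0.31  0.59  0.62] [0.165 0.727 0.65  0.148]
lin [ 0.112 -0.067 -0.029] rot [-0.307 -0.244 -1.556]
```

Call:
{"fn": "send_rows", "kwargs": {"increments": [{"gripper": 1, "linear": [0, 0, 0], "delta_rot": [-0.029, -0.023, -0.145]}, {"gripper": 1, "linear": [0, 0, 0], "delta_rot": [-0.057, -0.045, -0.29]}, {"gripper": 1, "linear": [0, 0, 0], "delta_rot": [-0.086, -0.068, -0.435]}, {"gripper": 1, "linear": [0, 0, 0], "delta_rot": [-0.114, -0.09, -0.58]}, {"gripper": 1, "linear": [0, 0, 0], "delta_rot": [-0.143, -0.113, -0.725]}, {"gripper": 1, "linear": [0, 0, 0], "delta_rot": [-0.172, -0.136, -0.87]}, {"gripper": 1, "linear": [0, 0, 0], "delta_rot": [-0.2, -0.158, -1.015]}, {"gripper": 1, "linear": [0, 0, 0], "delta_rot": [-0.2, -0.158, -1.015]}]}}

```text
clock: 9.15
position: [0.5176, 0.1595, 0.1466]
ee_rot: [0.333, 0.919, 0.209, 0.038]
contact_force: [0.8, -0.4, -0.6]
width: -0.0001
gripper_force: 0.0
```

```bash
python3 -c "
from h import *
rep()
p=NEST+.29*NY
go((*p,.12),A-np.pi/2,.8)"
```

```text
9.15 [0.5176 0.1595 0.1466] nest -0.1204 0.3409 F [ 0.8 -0.4 -0.6] [ 0.59  0.42  1.73 -0.7   1.27  2.02] [0.333 0.919 0.209 0.038]
lin [ 0.114 -0.064 -0.027] rot [-0.109 -0.087 -0.533]
```

Call:
{"fn": "send_rows", "kwargs": {"increments": [{"gripper": 1, "linear": [0.03, 0, 0], "delta_rot": [-0.027, -0.022, -0.133]}, {"gripper": 1, "linear": [0.06, 0, 0], "delta_rot": [-0.055, -0.043, -0.266]}, {"gripper": 1, "linear": [0.09, 0, 0], "delta_rot": [-0.082, -0.065, -0.4]}, {"gripper": 1, "linear": [0.114, -0.02, 0], "delta_rot": [-0.109, -0.087, -0.533]}, {"gripper": 1, "linear": [0.114, -0.05, -0.02], "delta_rot": [-0.109, -0.087, -0.533]}, {"gripper": 1, "linear": [0.114, -0.064, -0.04], "delta_rot": [-0.109, -0.087, -0.533]}, {"gripper": 1, "linear": [0.114, -0.064, -0.06], "delta_rot": [-0.109, -0.087, -0.533]}, {"gripper": 1, "linear": [0.114, -0.064, -0.06], "delta_rot": [-0.109, -0.087, -0.533]}]}}

```text
clock: 9.95
position: [0.63, 0.0948, 0.0839]
ee_rot: [0.389, 0.919, -0.05, -0.024]
contact_force: [0.1, 0.5, 0.1]
width: -0.0004
gripper_force: 0.0
```

```bash
python3 -c "
from h import *
rep()
p=NEST+.255*NY
go((*p,.018),A-np.pi/2,.8)"
```

```text
9.95 [0.63   0.0948 0.0839] nest -0.0013 0.2896 F [0.1 0.5 0.1] [ 0.4   0.73  1.39 -0.68  1.51  2.29] [ 0.389  0.919 -0.05  -0.024]
lin [-0.003 -0.034 -0.066] rot [ 0.    -0.006 -0.003]
```

Call:
{"fn": "send_rows", "kwargs": {"increments": [{"gripper": 1, "linear": [0, 0, -0.03], "delta_rot": [0, 0, 0]}, {"gripper": 1, "linear": [0, 0, -0.066], "delta_rot": [0, 0, 0]}, {"gripper": 1, "linear": [-0.001, -0.015, -0.066], "delta_rot": [0, 0, 0]}, {"gripper": 1, "linear": [-0.002, -0.03, -0.066], "delta_rot": [0, 0, 0]}, {"gripper": 1, "linear": [-0.003, -0.04, -0.066], "delta_rot": [0, 0, 0]}, {"gripper": 1, "linear": [-0.004, -0.05, -0.066], "delta_rot": [0, 0, 0]}, {"gripper": 1, "linear": [-0.005, -0.06, -0.066], "delta_rot": [0, 0, 0]}, {"gripper": 1, "linear": [-0.005, -0.06, -0.066], "delta_rot": [0, 0, 0]}]}}

```text
clock: 10.75
position: [0.627, 0.0344, 0.023]
ee_rot: [0.389, 0.92, -0.052, -0.021]
contact_force: [-0.0, 1.2, -0.5]
width: -0.0002
gripper_force: 0.0
```

```bash
python3 -c "
from h import *
rep()"
```

```text
10.75 [0.627  0.0344 0.023 ] nest 0.0027 0.2292 F [-0.   1.2 -0.5] [ 0.33  0.76  1.51 -0.73  1.35  2.35] [ 0.389  0.92  -0.052 -0.021]
```

```bash
cat >> h.py <<'E'
def hand(fn='th.png'):
    im=snap('top',fn)['pixels']; 
    m=(im.max(2)<45).astype(np.uint8); m[:150]=0; m[:,:190]=0; m[265:]=0; m[:,375:]=0
    n,l,s,c=cv2.connectedComponentsWithStats(m)
    for i in range(1,n):
        if s[i,4]>150:
            p=px2w(fn,[c[i]],.248)[0]; d=p[:2]-NEST; r=cv2.minAreaRect(np.argwhere(l==i)[:,::-1].astype(np.float32))
            print('blob',s[i],'nest',(d@NX).round(4),(d@NY).round(4),[np.round(q,1) for q in r])
E
python3 -c "
from h import *
hand()"
```

```text
blob [190 176  25  19 279] nest -0.0147 0.2328 [array([202., 185.]), array([18., 24.]), np.float64(90.0)]
blob [218 180  48  15 428] nest -0.0048 0.1675 [array([241.4, 186.8]), array([47.7, 10.1]), np.float64(6.5)]
```

Call:
{"fn": "send_rows", "kwargs": {"increments": [{"gripper": 1, "linear": [-0.001, -0.005, -0.006], "delta_rot": [0, 0, 0]}, {"gripper": 1, "linear": [-0.002, -0.01, -0.006], "delta_rot": [0, 0, 0]}, {"gripper": 1, "linear": [-0.003, -0.015, -0.006], "delta_rot": [0, 0, 0]}, {"gripper": 1, "linear": [-0.003, -0.02, -0.006], "delta_rot": [0, 0, 0]}, {"gripper": 1, "linear": [-0.004, -0.025, -0.006], "delta_rot": [0, 0, 0]}, {"gripper": 1, "linear": [-0.004, -0.03, -0.006], "delta_rot": [0, 0, 0]}, {"gripper": 1, "linear": [-0.005, -0.035, -0.006], "delta_rot": [0, 0, 0]}, {"gripper": 1, "linear": [-0.005, -0.04, -0.006], "delta_rot": [0, 0, 0]}]}}

```text
clock: 11.6
position: [0.6233, -0.0015, 0.0149]
ee_rot: [0.387, 0.921, -0.051, -0.019]
contact_force: [0.9, 7.9, 2.5]
width: -0.0
gripper_force: 4.0
```

```bash
python3 -c "
from h import *
rep();hand()"
```

```text
11.6 [ 0.6233 -0.0015  0.0149] nest 0.0032 0.1932 F [0.9 7.9 2.5] [ 0.28  0.75  1.57 -0.76  1.29  2.36] [ 0.387  0.921 -0.051 -0.019]
blob [190 166  42  36 683] nest -0.0124 0.2275 [array([210.5, 183.5]), array([35., 41.]), np.float64(90.0)]
blob [236 182  47  17 424] nest -0.0058 0.1377 [array([258.7, 189.8]), array([46.7, 10. ]), np.float64(9.7)]
```

Call:
{"fn": "send_rows", "kwargs": {"increments": [{"gripper": 1, "linear": [0, 0.008, 0.002], "delta_rot": [0, 0, 0]}, {"gripper": 1, "linear": [-0.012, 0.009, 0.002], "delta_rot": [0, 0, 0]}, {"gripper": 1, "linear": [-0.013, 0.002, 0.002], "delta_rot": [0, 0, 0]}, {"gripper": 1, "linear": [-0.014, -0.005, 0.002], "delta_rot": [0, 0, 0]}, {"gripper": 1, "linear": [-0.014, -0.011, 0.002], "delta_rot": [0, 0, 0]}, {"gripper": 1, "linear": [-0.015, -0.017, 0.002], "delta_rot": [0, 0, 0]}, {"gripper": 1, "linear": [-0.015, -0.023, 0.002], "delta_rot": [0, 0, 0]}, {"gripper": 1, "linear": [-0.016, -0.029, 0.002], "delta_rot": [0, 0, 0]}]}}

```text
clock: 12.45
position: [0.6062, -0.0316, 0.0174]
ee_rot: [0.387, 0.92, -0.051, -0.02]
contact_force: [1.1, 8.4, 1.6]
width: 0.0005
gripper_force: 4.1
```

```bash
python3 -c "
from h import *
rep();hand()"
```

```text
12.45 [ 0.6062 -0.0316  0.0174] nest -0.0103 0.1613 F [1.1 8.4 1.6] [ 0.24  0.72  1.64 -0.79  1.25  2.36] [ 0.387  0.92  -0.051 -0.02 ]
blob [ 190  172   59   39 1106] nest -0.0236 0.2145 [array([219., 191.]), array([38., 58.]), np.float64(90.0)]
blob [255 182  47  16 420] nest -0.001 0.1062 [array([277.8, 189.4]), array([46.4, 10.1]), np.float64(7.3)]
```

Call:
{"fn": "send_rows", "kwargs": {"increments": [{"gripper": 1, "linear": [0, -0.005, 0], "delta_rot": [0, 0, 0]}, {"gripper": 1, "linear": [0, -0.01, 0], "delta_rot": [0, 0, 0]}, {"gripper": 1, "linear": [-0.001, -0.015, 0], "delta_rot": [0, 0, 0]}, {"gripper": 1, "linear": [-0.001, -0.02, 0], "delta_rot": [0, 0, 0]}, {"gripper": 1, "linear": [-0.002, -0.025, 0], "delta_rot": [0, 0, 0]}, {"gripper": 1, "linear": [-0.002, -0.03, 0], "delta_rot": [0, 0, 0]}, {"gripper": 1, "linear": [-0.003, -0.035, 0], "delta_rot": [0, 0, 0]}, {"gripper": 1, "linear": [-0.003, -0.04, 0], "delta_rot": [0, 0, 0]}]}}

```text
clock: 13.3
position: [0.6028, -0.0714, 0.0174]
ee_rot: [0.387, 0.92, -0.051, -0.02]
contact_force: [-1.2, 9.6, 3.4]
width: -0.0003
gripper_force: 4.8
```

```bash
python3 -c "
from h import *
rep();hand()"
```

```text
13.3 [ 0.6028 -0.0714  0.0174] nest -0.0092 0.1214 F [-1.2  9.6  3.4] [ 0.18  0.7   1.67 -0.82  1.2   2.35] [ 0.387  0.92  -0.051 -0.02 ]
blob [ 196  174   75   39 1151] nest -0.0238 0.1832 [array([235. , 198.1]), array([71.3, 36.6]), np.float64(14.0)]
blob [279 185  47  16 416] nest -0.0003 0.0659 [array([301.8, 192.3]), array([46.4, 10. ]), np.float64(8.5)]
```

Call:
{"fn": "send_rows", "kwargs": {"increments": [{"gripper": 1, "linear": [0, -0.006, 0], "delta_rot": [0, 0, 0]}, {"gripper": 1, "linear": [-0.001, -0.012, 0], "delta_rot": [0, 0, 0]}, {"gripper": 1, "linear": [-0.002, -0.018, 0], "delta_rot": [0, 0, 0]}, {"gripper": 1, "linear": [-0.002, -0.024, 0], "delta_rot": [0, 0, 0]}, {"gripper": 1, "linear": [-0.003, -0.03, 0], "delta_rot": [0, 0, 0]}, {"gripper": 1, "linear": [-0.004, -0.036, 0], "delta_rot": [0, 0, 0]}, {"gripper": 1, "linear": [-0.004, -0.042, 0], "delta_rot": [0, 0, 0]}, {"gripper": 1, "linear": [-0.005, -0.048, 0], "delta_rot": [0, 0, 0]}]}}

```text
clock: 14.15
position: [0.5977, -0.1194, 0.0174]
ee_rot: [0.387, 0.92, -0.051, -0.021]
contact_force: [-1.0, 9.5, 2.4]
width: 0.0002
gripper_force: 5.0
```

```bash
python3 -c "
from h import *
rep();hand()"
```

```text
14.15 [ 0.5977 -0.1194  0.0174] nest -0.0088 0.0731 F [-1.   9.5  2.4] [ 0.11  0.69  1.72 -0.87  1.15  2.34] [ 0.387  0.92  -0.051 -0.021]
blob [ 223  177   74   39 1081] nest -0.0233 0.1409 [array([261.3, 202.2]), array([70. , 36.8]), np.float64(15.7)]
blob [306 189  48  16 425] nest -0.0004 0.0184 [array([329.8, 196.1]), array([47.4, 10.3]), np.float64(8.3)]
```

Call:
{"fn": "send_rows", "kwargs": {"increments": [{"gripper": 1, "linear": [0, -0.005, 0], "delta_rot": [0, 0, 0]}, {"gripper": 1, "linear": [-0.001, -0.01, 0], "delta_rot": [0, 0, 0]}, {"gripper": 1, "linear": [-0.001, -0.013, 0], "delta_rot": [0, 0, 0]}, {"gripper": 1, "linear": [-0.001, -0.015, 0], "delta_rot": [0, 0, 0]}, {"gripper": 1, "linear": [-0.001, -0.015, 0], "delta_rot": [0, 0, 0]}]}}

```text
clock: 14.7
position: [0.5958, -0.1346, 0.0173]
ee_rot: [0.388, 0.92, -0.051, -0.021]
contact_force: [-2.2, 9.4, 2.9]
width: 0.0002
gripper_force: 4.5
```

Call:
{"fn": "send_rows", "kwargs": {"increments": [{"gripper": 1, "linear": [0, -0.0015, 0], "delta_rot": [0, 0, 0]}, {"gripper": 1, "linear": [0, -0.003, 0], "delta_rot": [0, 0, 0]}, {"gripper": 1, "linear": [0, -0.003, 0], "delta_rot": [0, 0, 0]}]}}

```text
clock: 15.0
position: [0.5955, -0.1372, 0.0173]
ee_rot: [0.387, 0.92, -0.052, -0.022]
contact_force: [-3.0, 12.1, 3.6]
width: -0.0002
gripper_force: 5.4
```

```bash
python3 -c "
from h import *
rep();hand()"
```

```text
15.0 [ 0.5955 -0.1372  0.0173] nest -0.0089 0.0552 F [-3.  12.1  3.6] [ 0.08  0.68  1.73 -0.89  1.13  2.33] [ 0.387  0.92  -0.052 -0.022]
blob [ 233  178   74   39 1058] nest -0.0232 0.1244 [array([271. , 201.5]), array([70.8, 36.3]), np.float64(11.3)]
blob [317 191  48  15 431] nest -0.0006 0.0 [array([340.6, 197.6]), array([48. , 10.1]), np.float64(9.0)]
```

Call:
{"fn": "send_rows", "kwargs": {"increments": [{"gripper": 1, "linear": [0, -0.0015, 0], "delta_rot": [0, 0, 0]}, {"gripper": 1, "linear": [0, -0.003, 0], "delta_rot": [0, 0, 0]}, {"gripper": 1, "linear": [0, -0.003, 0], "delta_rot": [0, 0, 0]}]}}

```text
clock: 15.35
position: [0.5955, -0.1376, 0.0173]
ee_rot: [0.386, 0.921, -0.052, -0.021]
contact_force: [-4.8, 23.6, 9.7]
width: -0.0002
gripper_force: 11.2
```

```bash
python3 -c "
from h import *
rep();hand()"
```

```text
15.35 [ 0.5955 -0.1376  0.0173] nest -0.0089 0.0547 F [-4.8 23.6  9.7] [ 0.08  0.68  1.73 -0.89  1.13  2.33] [ 0.386  0.921 -0.052 -0.021]
blob [ 234  178   73   39 1066] nest -0.0233 0.124 [array([271.7, 202.8]), array([69. , 36.6]), np.float64(13.6)]
blob [316 190  50  16 434] nest -0.0005 -0.0001 [array([340.7, 197.5]), array([48.6, 10. ]), np.float64(8.5)]
```

Firmly seated against the end fence. I'll retreat along +y and upwards, then look.

Call:
{"fn": "send_rows", "kwargs": {"increments": [{"gripper": 1, "linear": [0, 0.005, 0], "delta_rot": [0, 0, 0]}, {"gripper": 1, "linear": [0, 0.015, 0], "delta_rot": [0, 0, 0]}, {"gripper": 1, "linear": [0, 0.04, 0], "delta_rot": [0, 0, 0]}, {"gripper": 1, "linear": [0, 0.08, 0.01], "delta_rot": [0, 0, 0]}, {"gripper": 1, "linear": [0, 0.12, 0.03], "delta_rot": [0, 0, 0]}, {"gripper": 1, "linear": [-0.02, 0.16, 0.05], "delta_rot": [0, 0, 0]}, {"gripper": 1, "linear": [-0.04, 0.2, 0.08], "delta_rot": [0, 0, 0]}, {"gripper": 1, "linear": [-0.05, 0.22, 0.1], "delta_rot": [0, 0, 0]}]}}

```text
clock: 16.2
position: [0.5458, 0.0801, 0.1187]
ee_rot: [0.389, 0.92, -0.05, -0.021]
contact_force: [1.3, 0.0, -1.3]
width: -0.0002
gripper_force: 0.0
```

```bash
python3 -c "
from h import *
rep();hand('t9.png')
i=cv2.imread('pics/t9.png')[135:255,230:420];cv2.imwrite('pics/t9c.png',cv2.convertScaleAbs(cv2.resize(i,None,fx=4.2,fy=4.2,interpolation=cv2.INTER_CUBIC),alpha=1.5))"
```

```text
16.2 [0.5458 0.0801 0.1187] nest -0.0832 0.2653 F [ 1.3  0.  -1.3] [ 0.43  0.59  1.58 -0.67  1.48  2.35] [ 0.389  0.92  -0.05  -0.021]
blob [316 190  50  16 460] nest -0.0005 -0.0 [array([340.7, 197.7]), array([48.8, 10.3]), np.float64(8.1)]
```

View pics/t9c.png

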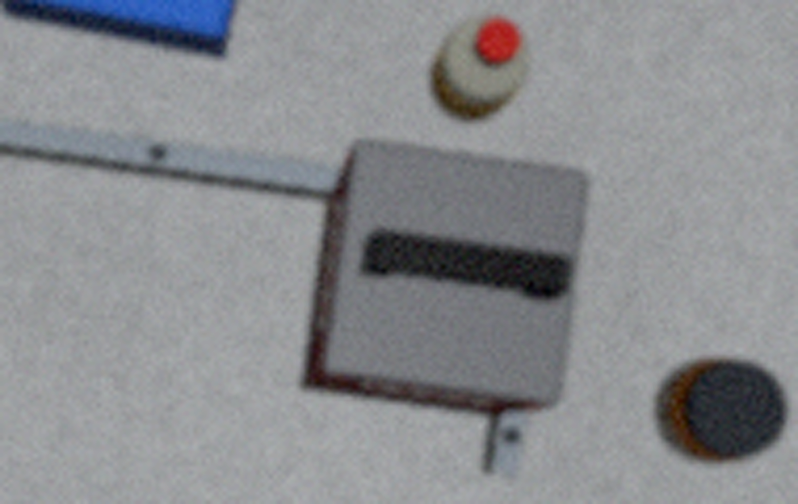

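The crate stands in the corner with lid corners at (355,140), (588,175), (560,405) and (328,375), and its foot corner at (305,385). The bin, oil bottle and jar look unmoved. I'll check the numbers.

Run:
```python
from h import *
f=lambda l:[(230+(u+.5)/4.2-.5,135+(v+.5)/4.2-.5) for u,v in l]
nf=lambda p: np.c_[(p[:,:2]-NEST)@NX,(p[:,:2]-NEST)@NY].round(4)
L=nf(px2w('t9.png',f([(355,140),(588,175),(560,405),(328,375)]),.21)); print(L,L.mean(0))
for i,j in((1,0),(2,3)): d=L[j]-L[i]; print(np.arctan2(-d[0],d[1]))
for i,j in((3,0),(2,1)): d=L[j]-L[i]; print(np.arctan2(d[1],d[0]))
print('foot',nf(px2w('t9.png',f([(305,385)]),0)))
```

```text
[[ 0.0492  0.0487]
 [ 0.0476 -0.0497]
 [-0.0494 -0.0498]
 [-0.0501  0.0471]] [-0.000675 -0.000925]
-0.01625872980512956
0.007223816551100872
0.016111395332384346
0.0010309274698241768
foot [[-0.0472  0.0472]]
```

```bash
python3 -c "
from h import *
print(sign_off())"
```

```text
the job is handed in; nothing more can be done
None
```

I pushed the crate into its corner nest and handed the job in: by my last measurements it stands upright about 1 mm from the nest point and square to the fences. It leaned about 0.12 rad (limit 0.15) against the long fence before I backed off. The hand is clear, the bin, oil bottle and jar look unmoved, and no verdict was returned.

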